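# Start the board preheater with its pull knob

## Task

A circuit board is clamped on the preheater, ready for repair. Start the preheater: pull its mushroom-shaped start knob straight up as far as it goes, hold it there for a full second, then let go so that it springs back home. Do not turn the two dials beside it.

Things in the scene. Friction and masses are not known exactly. Their poses are not given: they have to be found in the camera images.
- start_knob (a joint): travel of the start knob on its vertical axis: 0 m at home (down), 0.012 m up at its stop. A spring draws it down, 3.5 N at home, 8 N at the stop; it does not latch. It is one of three controls in a row, 95 mm apart in any order, on the flat top of the preheater, 50 mm from its front edge; the top lies 70 mm above the table; board rails 18 mm high begin 62 mm beyond the row.
- start_grip (a point): centre of the start knob's head, rides with it. Black mushroom: round head 34 mm across, straight side from 7 mm below to 7 mm above this point, top 11 mm above it; stem 16 mm across. At home 37 mm above the preheater's top; a steel collar 32 mm across, 6 mm high, rings the stem's foot. z up, the way it pulls; x across the row, away from the front edge, to the board; y along the row.
- bar_mark (a point): pointer end, 18 mm from the turning axis, on top of the bar dial: a low black rotary dial 38 mm across with a raised bar grip, 23 mm high in all. x points from the pointer to the turning axis, z up. Not to be turned; it starts at any setting within about 50 degrees either way.
- drum_mark (a point): pointer end, 18 mm from the turning axis, on top of the drum dial: a low plain black round dial 36 mm across, 20 mm high, with a white pointer line. x points from the pointer to the turning axis, z up. Not to be turned; it starts at any setting within about 50 degrees either way.

How it is judged:
By the outcome, as a careful person would: the job done as asked, in the order asked, and still so for the second after the job is handed in, with the robot touching nothing.
It also fails if it takes over 27 s, if anything falls off the work surface, if the arm or the gripper's body presses on something with over 40 N, if the wrist force passes 120 N, or if a joint passes its speed limit or range.

## Robot

A 6-joint arm with a two-finger parallel gripper is mounted at the origin on the work surface. World frame = base frame: x ahead of the robot, y to its left, z up, the work surface at z = 0. Lengths are in m, angles in rad, forces in N, time in s.
With the tool pointing down it reaches from about 0.425 to 0.95 m from the base axis. Payload 3.5 kg.
Tool frame: the origin (TCP) lies on the centre line of the jaws, within the pads' length; the fingertips stand 8 mm ahead of it and the grasp point (between the pads) lies 11 mm behind it; z points along the fingers, y is the line along which they close (so a half turn about z gives the same grasp; the last joint's range is limited). The gripper opens to 85 mm and grips with 20 to 120 N. Pads are 22 mm wide; open, the fingers measure 114 mm over their backs; the gripper's body (76 mm by 85 mm) begins 54 mm behind the grasp point. The pads swing forward as they close: fully open they stand 13 mm farther back than shut.
Start: joints at [1.019, 0.286, 1.577, -0, 1.279, -0.15], TCP at [0.264, 0.621, 0.239] pointing down, gripper open.
Joint ranges: [-2.77, 2.77], [-0.9, 2.22], [0.21, 2.48], [-1.53, 4.67], [0.24, 2.81], [-2.84, 2.84]. Speed limits (rad/s): [2.79, 2.79, 3.14, 3.14, 3.14, 3.14].

## Interface

Orientations are given as a unit quaternion [x, y, z, w].
In Python, from plant import ctrl gives the robot as it stands. The module is installed in compiled form; this text tells all that it offers.
- The arm moves only by the tool send_rows, never from a script. Its argument "steps" is a list of rows, each a list of 5 numbers: the shift along the tool's x, y, z in m, then the turn about the tool's z in degrees, then the opening, from -1 (shut) to 1 (fully open). A call has 1 to 12 rows; each row is the pose to reach, as a shift and turn from the pose commanded when the call began, along the tool's axes at that moment; what a row does not reach only later rows make up. A row lasts 1/10 s, in which the tool goes at most 50 mm and 8.59 degrees, less where a joint would pass 70% of its speed; a pose out of reach is approached as far as the arm can. A call with a gripper value outside its range is refused whole. The fingers move at their own pace and stop on an object; "squeeze" is the grip in N (left out, the last holds). Time passes only in rows, so rows that repeat a pose let the fingers close. It gives the time, the measured TCP pose, the force, the opening and the grip force at its end, in the units of the state.
- ctrl.get_state(): the state, without advancing time (a new reading comes with each control period).
- ctrl.read_camera(name): name is "side" or "top" or "wrist"; returns the picture (420x560x3 uint8, red, green, blue); there is no depth.
- ctrl.calibration(name): a dict with "intrinsics" (3x3 intrinsics, pixels), "extrinsics" (4x4, takes a point from world to camera coordinates); the wrist camera has in their place "tool_from_camera" (4x4, takes a point from camera to tool coordinates, whose origin is the TCP and whose axes are the flange's). Camera axes: x right, y up, looking along -z (the intrinsics and any distortion apply to the point x, -y, -z); pixel columns grow to the right and rows downward; lengths in m; the calibration is good to about 2 mm. A picture is of the moment at which its call begins: read the wrist's pose just before it. calibration takes no time and is no camera call.
- ctrl.sign_off(): hands the job in; it is judged then, once.
The state is a dict: "time": time; "qpos": joint angles; "dq": joint speeds; "joint_efforts": joint torques, N m; "eef_pos": TCP position; "tcp_rot": TCP orientation; "contact_force": force on the tool from outside, world axes, zero at the start; "wrist_torque": the same for the moment, N m; "opening": opening from 0.0 (shut) to 1.0 (fully open); "finger_force": force on a finger pad.
Only numpy, scipy, OpenCV 4.12 (cv2) and the standard library are available. Lean on these libraries where they do the work, as an engineer would, in place of code of your own. Each camera call takes 0.05 s, during which the arm holds its last target. There are 200 camera calls.

## Working session

There is one attempt and no reset: what is moved stays moved. The work goes in short steps, Python scripts to look and compute and a tool call to move; the robot and the scene stay as the last step left them, time stands still between calls to the robot, and variables do not carry over. Pictures are saved under pics/ and viewed, at most 10 in all, crops included, and the job is handed in when it is done.

Besides the shell and the picture viewer there is one more tool, called after ">>>" as name(argument=value, ...) on one line, values as JSON. send_rows: Moves the arm, as the interface text tells. Its arguments: {"type":"object","properties":{"steps":{"type":"array","items":{"type":"array","items":{"type":"number"}}},"squeeze":{"type":"number"}},"required":["steps"]}

```bash
mkdir -p pics
python3 - <<'E'
from plant import ctrl
import cv2
s=ctrl.get_state();print(s['time'],s['eef_pos'],s['tcp_rot'],s['opening'])
for n in("top","side"):
    cv2.imwrite(f"pics/{n}0.png",ctrl.read_camera(n)[:,:,::-1])
    c=ctrl.calibration(n);print(c)
print(ctrl.calibration("wrist"))
E
```

```text
0.0 [0.26362767 0.62071208 0.23793959] [ 1.99567851e-01  9.79883320e-01 -1.09255685e-03 -3.97219496e-04] 1.003586702445154
{'intrinsics': array([[451.2846619 ,   0.        , 277.88545567],
       [  0.        , 451.2846619 , 206.45056586],
       [  0.        ,   0.        ,   1.        ]]), 'extrinsics': array([[ 1.43569520e-02, -9.99088339e-01,  4.02040869e-02,
        -7.21179430e-04],
       [ 9.92759182e-01,  1.90386888e-02,  1.18603265e-01,
        -5.68956889e-01],
       [-1.19260572e-01,  3.82101950e-02,  9.92127460e-01,
        -7.12012702e-01],
       [ 0.00000000e+00,  0.00000000e+00,  0.00000000e+00,
         1.00000000e+00]])}
{'intrinsics': array([[422.3541064 ,   0.        , 274.6836726 ],
       [  0.        , 422.3541064 , 208.06749726],
       [  0.        ,   0.        ,   1.        ]]), 'extrinsics': array([[ 0.65523421, -0.75536786,  0.00935531, -0.35141395],
       [ 0.41725469,  0.37221038,  0.82907054, -0.36877355],
       [-0.62973538, -0.53933183,  0.55906576, -0.35042512],
       [ 0.        ,  0.        ,  0.        ,  1.        ]])}
{'intrinsics': array([[346.68269256,   0.        , 278.87645727],
       [  0.        , 346.68269256, 217.14197462],
       [  0.        ,   0.        ,   1.        ]]), 'tool_from_camera': array([[-9.92241467e-05,  9.53563352e-01,  3.01192504e-01,
         7.64085876e-02],
       [ 9.99999935e-01,  1.99067199e-04, -3.00801128e-04,
         1.09554089e-04],
       [-3.46790480e-04,  3.01192455e-01, -9.53563309e-01,
        -1.35485640e-01],
       [ 0.00000000e+00,  0.00000000e+00,  0.00000000e+00,
         1.00000000e+00]])}
```

View pics/top0.png

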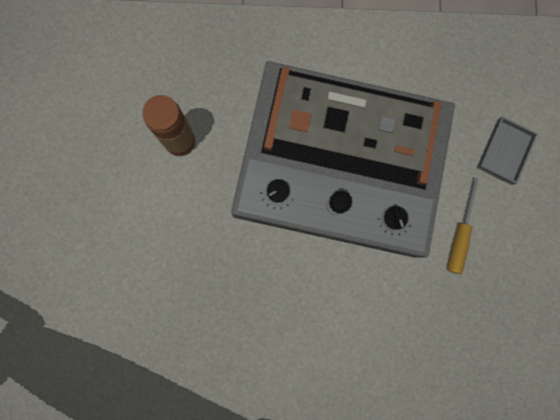

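View pics/side0.png

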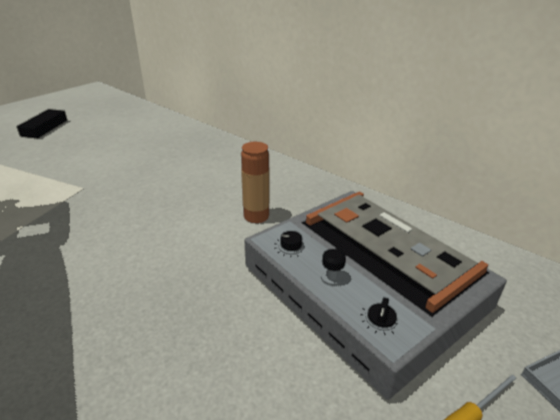

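The three controls sit in a row. The mushroom is the middle one, at about (341,202) in top and (333,260) in side. The dials are at (278,190) and (396,217) in top.

```bash
cat > h.py <<'E'
from plant import ctrl
import numpy as np
from scipy.spatial.transform import Rotation as R
def ray(n,uv,s=None):
    c=ctrl.calibration(n);K=c['intrinsics']
    d=np.linalg.solve(K,[*uv,1]);d=d*[1,-1,-1]
    if n=="wrist":
        T=c['tool_from_camera'];W=R.from_quat(s['tcp_rot']).as_matrix()
        return s['eef_pos']+W@T[:3,3],W@T[:3,:3]@d
    E=c['extrinsics'];r=E[:3,:3].T
    return -r@E[:3,3],r@d
def atz(n,uv,z,s=None):
    o,d=ray(n,uv,s);return o+d*(z-o[2])/d[2]
def plan(p,y,s):
    W=R.from_quat(s['tcp_rot']).as_matrix();print('shift',W.T@(p-s['eef_pos']))
    a=W.T@np.append(y,0);print('turn',(np.degrees(np.arctan2(-a[0],a[1]))+90)%180-90)
E
python3 - <<'E'
from h import *
a=atz("top",(278,190),.09);b=atz("top",(396,217),.09);k=atz("top",(341,202),.118);ks=atz("side",(334,254),.118)
print(a,b,k,ks,np.linalg.norm(a-b))
y=(a-b)[:2];y/=np.linalg.norm(y);print(y)
p=(k+ks)/2;p[2]=.2
plan(p,y,ctrl.get_state())
E
```

```text
[0.58756313 0.01116725 0.09      ] [ 0.54927826 -0.17121496  0.09      ] [ 0.5671757  -0.08100671  0.118     ] [ 0.56739202 -0.08261915  0.118     ] 0.18635719113883462
[0.20543812 0.97867011]
shift [-0.55424221 -0.52778803  0.03897645]
turn -11.166690644853091
```

>>> send_rows(steps=[[-0.554, -0.528, 0, -11.2, 1], [-0.554, -0.528, 0, -11.2, 1], [-0.554, -0.528, 0, -11.2, 1], [-0.554, -0.528, 0, -11.2, 1], [-0.554, -0.528, 0, -11.2, 1], [-0.554, -0.528, 0, -11.2, 1], [-0.554, -0.528, 0, -11.2, 1], [-0.554, -0.528, 0, -11.2, 1], [-0.554, -0.528, 0, -11.2, 1], [-0.554, -0.528, 0, -11.2, 1], [-0.554, -0.528, 0, -11.2, 1], [-0.554, -0.528, 0, -11.2, 1]])

```text
time: 1.3
eef_pos: [0.5019, 0.0684, 0.2391]
tcp_rot: [0.103, 0.995, 0.0, -0.0]
contact_force: [0.6, 1.1, -0.3]
opening: 1.006
finger_force: 0.0
```

Run:
```python
from h import *
plan(np.array([.5673,-.0818,.2]),[.2054,.9787],ctrl.get_state())
```

```text
shift [-0.0948093  -0.13363045  0.03902136]
turn 0.02228584086296337
```

>>> send_rows(steps=[[-0.095, -0.134, 0.01, 0, 1], [-0.095, -0.134, 0.01, 0, 1], [-0.095, -0.134, 0.01, 0, 1], [-0.095, -0.134, 0.01, 0, 1], [-0.095, -0.134, 0.01, 0, 1], [-0.095, -0.134, 0.01, 0, 1]])

```text
time: 1.9
eef_pos: [0.5668, -0.0794, 0.2288]
tcp_rot: [0.103, 0.995, 0.0, -0.001]
contact_force: [0.3, -0.3, 0.4]
opening: 1.001
finger_force: 0.0
```

Run:
```python
from h import *
import cv2
s=ctrl.get_state();im=ctrl.read_camera("wrist")
print(s['time'],s['eef_pos'],s['tcp_rot'],s['contact_force'],s['dq'])
plan(np.array([.5673,-.0818,.2]),[.2054,.9787],s)
cv2.imwrite("pics/w1.png",im[:,:,::-1])
```

```text
1.9 [ 0.56675483 -0.07935274  0.22875781] [ 1.02956571e-01  9.94685448e-01  4.65934401e-04 -7.66065316e-04] [ 0.27411055 -0.26369217  0.43926671] [ 0.0265574  -0.01690343  0.0082695  -0.0014832  -0.00434655 -0.0001765 ]
shift [-0.00108144 -0.00230584  0.02875433]
turn 0.03379173027600757
```

View pics/w1.png

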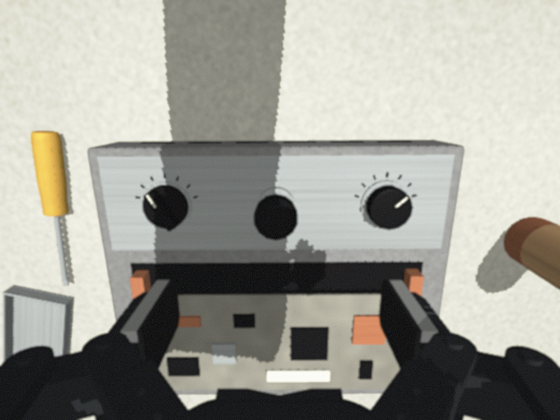

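The mushroom head is at (276,217) with the collar's arc above it. The dials are at (165,207) and (388,207), and the row is level with the jaws.

Run:
```python
from h import *
s=ctrl.get_state()
a=atz("wrist",(388,207),.09,s);b=atz("wrist",(165,207),.09,s)
y=(a-b)[:2];print(a,b,np.linalg.norm(y),(a+b)/2)
for z in(.112,.118):print(atz("wrist",(276,217),z,s))
k=atz("wrist",(276,217),.115,s)
plan(np.array([*k[:2],.107-.011]),y/np.linalg.norm(y),s)
```

```text
[0.58648388 0.00900107 0.09      ] [ 0.54902919 -0.17060391  0.09      ] 0.1834688037437737 [ 0.56775653 -0.08080142  0.09      ]
[ 0.56937106 -0.08143726  0.112     ]
[ 0.56753455 -0.08100754  0.118     ]
shift [-0.0023315  -0.00211897  0.13300474]
turn 0.021676689644053226
```

>>> send_rows(steps=[[-0.002, -0.002, 0.04, 0, 1], [-0.002, -0.002, 0.08, 0, 1], [-0.002, -0.002, 0.11, 0, 1], [-0.002, -0.002, 0.125, 0, 1], [-0.002, -0.002, 0.134, 0, 1], [-0.002, -0.002, 0.134, 0, 1], [-0.002, -0.002, 0.134, 0, 0.3]], squeeze=50)

```text
time: 2.65
eef_pos: [0.57, -0.0825, 0.0971]
tcp_rot: [0.103, 0.995, -0.0, 0.001]
contact_force: [-1.2, -0.2, 0.2]
opening: 0.857
finger_force: 0.0
```

Run:
```python
from h import *
import cv2
s=ctrl.get_state();im=ctrl.read_camera("side");w=ctrl.read_camera("wrist")
print(s['time'],s['eef_pos'],s['contact_force'],s['opening'])
plan(np.array([.568,-.0813,.095]),[.2054,.9787],s)
cv2.imwrite("pics/s2.png",np.hstack([cv2.resize(im[180:340,230:430],(400,320)),cv2.resize(w[150:,:],(400,320))])[:,:,::-1])
```

```text
2.65 [ 0.57004321 -0.08253908  0.09706798] [-1.20267351 -0.21822679  0.19381967] 0.856840819376594
shift [0.00225934 0.00079618 0.00206107]
turn 0.06538083101592918
```

View pics/s2.png

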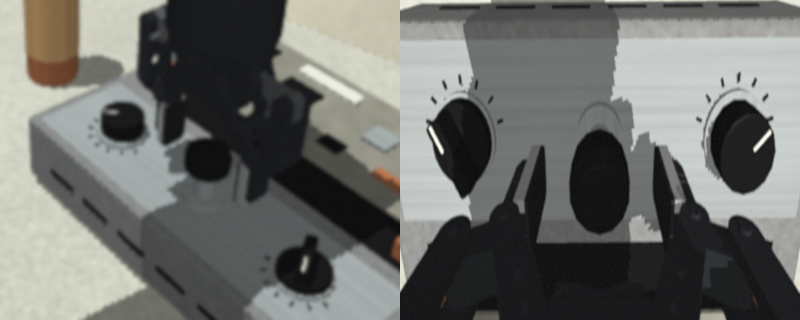

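The pads straddle the mushroom head, clear of both dials. Now I'll correct by 2 mm and close.

>>> send_rows(steps=[[0.002, 0.001, 0.001, 0, 0.3], [0.002, 0.001, 0.001, 0, 0.0], [0.002, 0.001, 0.001, 0, -0.3], [0.002, 0.001, 0.001, 0, -0.6], [0.002, 0.001, 0.001, 0, -1], [0.002, 0.001, 0.001, 0, -1], [0.002, 0.001, 0.001, 0, -1]], squeeze=60)

```text
time: 3.45
eef_pos: [0.5672, -0.082, 0.0952]
tcp_rot: [0.103, 0.995, -0.001, -0.0]
contact_force: [-3.9, -3.2, 5.6]
opening: 0.369
finger_force: 59.2
```

Run:
```python
from h import *
import cv2
s=ctrl.get_state();im=ctrl.read_camera("side");w=ctrl.read_camera("wrist")
print(s['time'],s['eef_pos'],s['contact_force'],s['opening'],s['finger_force'],s['wrist_torque'])
cv2.imwrite("pics/s3.png",np.hstack([cv2.resize(im[180:340,230:430],(400,320)),cv2.resize(w[150:,:],(400,320))])[:,:,::-1])
```

```text
3.45 [ 0.56717296 -0.08201434  0.0952198 ] [-3.87421689 -3.21032257  5.56733657] 0.3691816980480448 59.18765349313617 [-0.4800562   0.52280895 -0.02600593]
```

View pics/s3.png

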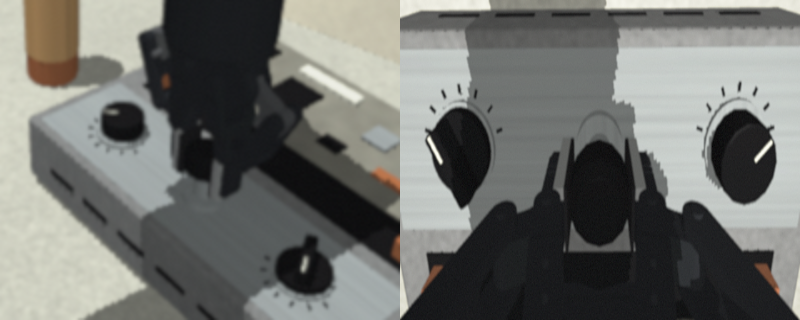

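>>> send_rows(steps=[[0, 0, -0.003, 0, -1], [0, 0, -0.006, 0, -1], [0, 0, -0.009, 0, -1], [0, 0, -0.011, 0, -1], [0, 0, -0.012, 0, -1], [0, 0, -0.012, 0, -1]], squeeze=80)

```text
time: 4.15
eef_pos: [0.5669, -0.0819, 0.1048]
tcp_rot: [0.103, 0.995, -0.001, 0.0]
contact_force: [2.2, -4.5, -7.2]
opening: 0.363
finger_force: 79.6
```

>>> send_rows(steps=[[0, 0, -0.001, 0, -1], [0, 0, -0.002, 0, -1], [0, 0, -0.003, 0, -1], [0, 0, -0.004, 0, -1], [0, 0, -0.004, 0, -1]])

```text
time: 4.65
eef_pos: [0.5669, -0.0819, 0.1075]
tcp_rot: [0.103, 0.995, -0.001, 0.0]
contact_force: [4.8, -6.5, -12.6]
opening: 0.366
finger_force: 80.6
```

>>> send_rows(steps=[[0, 0, -0.001, 0, -1], [0, 0, -0.002, 0, -1], [0, 0, -0.002, 0, -1], [0, 0, -0.002, 0, -1]])

```text
time: 5.05
eef_pos: [0.5668, -0.0819, 0.1076]
tcp_rot: [0.103, 0.995, -0.001, 0.001]
contact_force: [9.2, -6.8, -20.7]
opening: 0.36
finger_force: 81.2
```

Run:
```python
from h import *
import cv2
im=ctrl.read_camera("side");w=ctrl.read_camera("wrist")
cv2.imwrite("pics/s4.png",np.hstack([cv2.resize(im[180:340,230:430],(400,320)),cv2.resize(w[150:,:],(400,320))])[:,:,::-1])
```

```text
(no output)
```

View pics/s4.png

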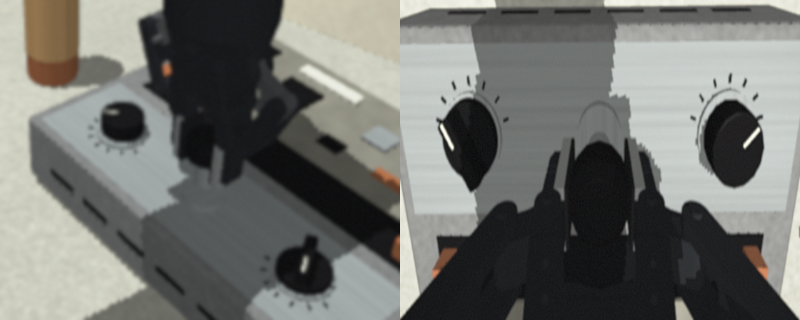

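The knob is against its stop: z stays put while the force rises to 20.7 N, and the head is still in the pads. I'll hold for over a second.

>>> send_rows(steps=[[0, 0, 0, 0, -1], [0, 0, 0, 0, -1], [0, 0, 0, 0, -1], [0, 0, 0, 0, -1], [0, 0, 0, 0, -1], [0, 0, 0, 0, -1], [0, 0, 0, 0, -1], [0, 0, 0, 0, -1], [0, 0, 0, 0, -1], [0, 0, 0, 0, -1], [0, 0, 0, 0, -1], [0, 0, 0, 0, -1]])

```text
time: 6.35
eef_pos: [0.5668, -0.0819, 0.1076]
tcp_rot: [0.103, 0.995, -0.001, 0.001]
contact_force: [9.5, -5.9, -20.3]
opening: 0.365
finger_force: 81.2
```

>>> send_rows(steps=[[0, 0, 0, 0, 0.6], [0, 0, 0, 0, 0.6], [0, 0, 0, 0, 0.6], [0, 0, 0, 0, 0.6], [0, 0, 0, 0, 0.6], [0, 0, -0.02, 0, 0.6], [0, 0, -0.05, 0, 0.6], [0, 0, -0.09, 0, 0.6], [0, 0, -0.12, 0, 0.6], [0, 0, -0.12, 0, 0.6]])

```text
time: 7.35
eef_pos: [0.57, -0.0819, 0.2392]
tcp_rot: [0.103, 0.995, -0.001, 0.006]
contact_force: [-0.0, -0.3, 1.4]
opening: 0.796
finger_force: 0.0
```

Run:
```python
from h import *
import cv2
im=ctrl.read_camera("side");w=ctrl.read_camera("wrist");s=ctrl.get_state();print(s['time'],s['eef_pos'],s['contact_force'],s['opening'])
cv2.imwrite("pics/s5.png",np.hstack([cv2.resize(im[180:340,230:430],(400,320)),cv2.resize(w[100:,:],(400,320))])[:,:,::-1])
```

```text
7.45 [ 0.56746178 -0.08116197  0.23346531] [ 0.19593472 -0.03372042 -0.6166258 ] 0.7981975446839523
```

View pics/s5.png

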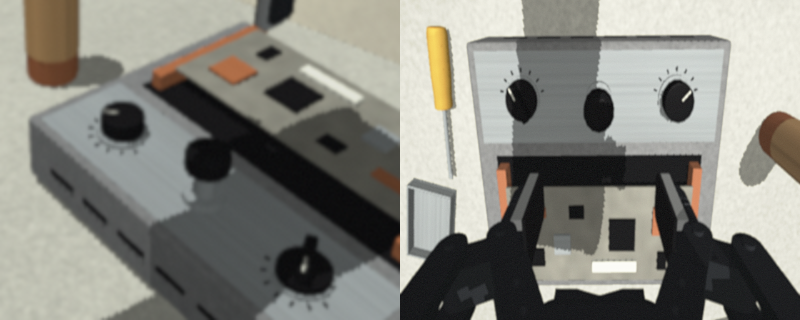

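The knob is back home: its head is at (208,160) in the side crop, the same as before the pull. The dials are unchanged and the gripper is clear.

```bash
python3 -c "
from plant import ctrl
print(ctrl.sign_off())"
```

```text
the job is handed in; nothing more can be done
None
```

I pulled the start knob up to its stop, held it there for over a second and let go; it sprang back home, both dials look unturned, and I handed the job in at about 7.5 s.

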